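Roll up the wide thread case

TASK

Two roll-top thread cases stand on the sewing table. Open the wider one: raise its slatted shutter by the wooden pull, along the curved tracks and over the top, until it is fully open and stays open by itself. Leave the narrower case shut and do not push the button tin about.

Things in the scene. Friction and masses are not known exactly. Their poses are not given: they have to be found in the camera images.
- wide_pull (a point): Grip point of the dark wood pull on the lowest slat of the WIDER roll-top case (fixed; sizes in mm: 244 wide, 270 deep, 180 high, facing the robot within 0.25 rad). Pull: 24 wide across the case (pinch it so), 16 thick, standing 44 out radially; grip point mid-width, 27 out from the slats, 17 before the pull's end. y always runs level across the case; shut: x points level into the case, z up.
- wide_shutter (a joint): Wide shutter angle, rad: 0 shut (start), grows as the pull goes up and over, 1.4 open at its stop. It turns about a level axis along y, 45 mm above the table. Slats' face is at radius 123 mm, grip point at 150; shut, that is 143 mm in front of the axis and 46 above it (18 deg up). Needs 2 to 4 N at the pull; let go before half way it may slide shut, from 0.9 it stays where left.
- narrow_shutter (a joint): Shutter angle in rad of the NARROWER roll-top case (160 mm wide, otherwise the same build with the same pull), which stands beside the wide one, on its left or its right. 0 is shut, its start; it must stay shut.
- tin_center (a point): Centre of a loose round metal button tin, 83 mm across and 54 mm high, standing on the table between the two cases; a bystander. The point is 27 mm above the table; z is up.

How it is judged:
By the outcome, as a careful person would: the job done as asked, in the order asked, and still so for the second after the job is handed in, with the robot touching nothing.
It also fails if it takes over 40 s, if anything falls off the work surface, if the arm or the gripper's body presses on something with over 40 N, if the wrist force passes 120 N, or if a joint passes its speed limit or range.

ROBOT

A 6-joint arm with a two-finger parallel gripper is mounted at the origin on the work surface. World frame = base frame: x ahead of the robot, y to its left, z up, the work surface at z = 0. Lengths are in m, angles in rad, forces in N, time in s.
With the tool pointing down it reaches from about 0.3 to 0.875 m from the base axis. Payload 6.4 kg.
Tool frame: the origin (TCP) lies on the centre line of the jaws, within the pads' length; the fingertips stand 25 mm ahead of it and the grasp point (between the pads) lies 6 mm ahead of it (arm.tip_reach is the z of the fingertips in the tool frame, in m); z points along the fingers, y is the line along which they close (so a half turn about z gives the same grasp; the last joint's range is limited). The gripper opens to 85 mm and grips with 20 to 120 N. Pads are 22 mm wide; open, the fingers measure 114 mm over their backs; the gripper's body (76 mm by 85 mm) begins 54 mm behind the grasp point. The pads swing forward as they close: fully open they stand 13 mm farther back than shut.
Start: joints at [-1.539, 0.181, 1.607, -0, 1.354, -0.206], TCP at [0.135, -0.559, 0.256] pointing down, gripper open.
Joint ranges: [-2.99, 2.99], [-0.89, 2.07], [0.3, 2.58], [-1.14, 4.28], [0, 2.63], [-3.12, 3.12]. Speed limits (rad/s): [2.57, 2.57, 3.01, 3.14, 3.14, 3.14].

INTERFACE

Orientations are given as a unit quaternion [w, x, y, z].
In Python, from plant import arm gives the robot as it stands.
- The arm moves only by the tool send_rows, never from a script. Its arguments are lists of equal length, an entry for each row: "grip": the closure, from -1 (fully open) to 1 (shut); "linear": the shift along the world's x, y, z normalised to -1 to 1, where 1 is 0.5 m, a list of three; "delta_rot": the turn, a rotation vector about the world's x, y, z normalised to -1 to 1, where 1 is pi rad, a list of three. In form: {"grip": [grip, ...], "linear": [[tx, ty, tz], ...], "delta_rot": [[wx, wy, wz], ...]}. A call has 1 to 8 rows; each row is the pose to reach, as a shift and turn from the pose commanded when the call began, turning the shorter way round; what a row does not reach only later rows make up. A row lasts 1/12 s, in which the tool goes at most 41.7 mm and 7.16 degrees, less where a joint would pass 70% of its speed; a pose out of reach is approached as far as the arm can. A call with a number of a shift or a turn outside -1 to 1 is refused whole. A call with a gripper value outside its range is refused whole. The fingers move at their own pace and stop on an object; "force" is the grip in N (left out, the last holds). Time passes only in rows, so rows that repeat a pose let the fingers close. It gives the time, the measured TCP pose, the force, the opening and the grip force at its end, in the units of the state.
- arm.observe(): the state, without advancing time (a new reading comes with each control period).
- arm.read_camera(name): name is "side" or "top"; returns the picture (384x512x3 uint8, red, green, blue); there is no depth.
- arm.camera_params(name): a dict with "camera_matrix" (3x3 intrinsics, pixels), "xyz" and "orientation" of the camera in the world. Camera axes: x right, y up, looking along -z (the intrinsics and any distortion apply to the point x, -y, -z); pixel columns grow to the right and rows downward; lengths in m; the calibration is good to about 2 mm. A picture is of the moment at which its call begins. camera_params takes no time and is no camera call.
- arm.sign_off(): hands the job in; it is judged then, once.
The state is a dict: "time_s": time; "joint_pos": joint angles; "joint_velocities": joint speeds; "effort": joint torques, N m; "tool_pos": TCP position; "tcp_rot": TCP orientation; "ft_force": force on the tool from outside, world axes, zero at the start; "ft_torque": the same for the moment, N m; "grip_width": opening from 0.0 (shut) to 1.0 (fully open); "finger_force": force on a finger pad.
Only numpy, scipy, OpenCV 4.12 (cv2) and the standard library are available. Lean on these libraries where they do the work, as an engineer would, in place of code of your own. Each camera call takes 0.05 s, during which the arm holds its last target. There are 200 camera calls.

## Working session

There is one attempt and no reset: what is moved stays moved. The work goes in short steps, Python scripts to look and compute and a tool call to move; the robot and the scene stay as the last step left them, time stands still between calls to the robot, and variables do not carry over. Pictures are saved under pics/ and viewed, at most 10 in all, crops included, and the job is handed in when it is done.

Besides the shell and the picture viewer there is one more tool, called after "Request:" as name(argument=value, ...), one argument or row to a line, values as JSON. send_rows: Moves the arm, as the interface text tells. Its arguments: {"type":"object","properties":{"grip":{"type":"array","items":{"type":"number"}},"linear":{"type":"array","items":{"type":"array","items":{"type":"number","minimum":-1,"maximum":1}}},"delta_rot":{"type":"array","items":{"type":"array","items":{"type":"number","minimum":-1,"maximum":1}}},"force":{"type":"number"}},"required":["grip","linear","delta_rot"]}

```bash
mkdir -p pics
python3 - <<'E'
from plant import arm
import cv2
for n in("side","top"):
    im=arm.read_camera(n); cv2.imwrite(f"pics/{n}0.png",im[:,:,::-1])
    print(arm.camera_params(n))
s=arm.observe(); print(s["tool_pos"],s["tcp_rot"],s["time_s"],arm.tip_reach)
E
```

```text
{'camera_matrix': array([[394.84363791,   0.        , 256.55962784],
       [  0.        , 394.84363791, 191.09107426],
       [  0.        ,   0.        ,   1.        ]]), 'xyz': array([ 0.89661236, -0.16145215,  0.81654854]), 'orientation': array([0.80376697, 0.21355892, 0.14612691, 0.5357221 ])}
{'camera_matrix': array([[373.02149786,   0.        , 260.34611413],
       [  0.        , 373.02149786, 190.60236835],
       [  0.        ,   0.        ,   1.        ]]), 'xyz': array([ 0.48016541, -0.01216349,  0.89643245]), 'orientation': array([ 0.70813636,  0.02607689, -0.02185737, -0.70525537])}
[ 0.13544511 -0.55834852  0.25546802] [-8.00328724e-04  9.92940152e-01  1.18613697e-01  7.37246778e-05] 0.1 0.025
```

View pics/side0.png

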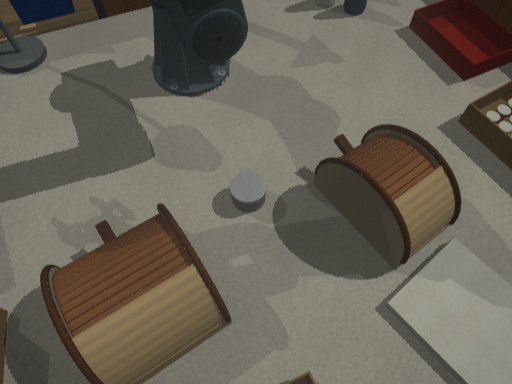

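View pics/top0.png

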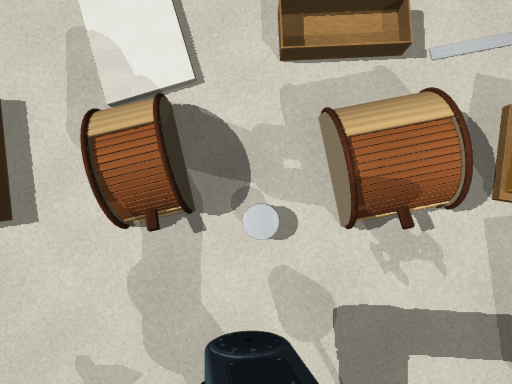

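The top view shows the wide case on the right, with its pull at about (405,218); in the side view it is lower left, with the pull at about (105,232). The tin is at (261,221) in the top view. I'll zoom in on the pull and the slat lines.

Run:
```python
import cv2,numpy as np
a=cv2.imread("pics/top0.png")[85:240,315:475]; b=cv2.imread("pics/side0.png")[205:305,80:180]
a=cv2.resize(a,None,fx=2.5,fy=2.5,interpolation=cv2.INTER_CUBIC); b=cv2.resize(b,None,fx=3.87,fy=3.87,interpolation=cv2.INTER_CUBIC)
b=b[:a.shape[0]]; o=np.zeros((a.shape[0],a.shape[1]+b.shape[1],3),np.uint8); o[:,:a.shape[1]]=a; o[:b.shape[0],a.shape[1]:]=b
cv2.imwrite("pics/z0.png",o); print(o.shape)
```

```text
(388, 787, 3)
```

View pics/z0.png

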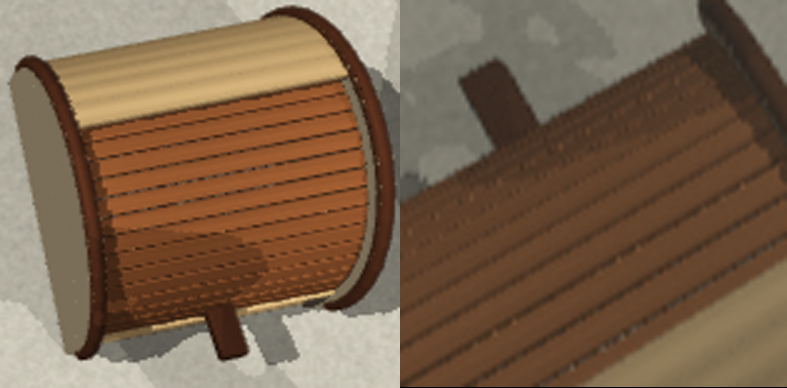

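```bash
cat > h.py <<'E'
import numpy as np
from plant import arm
from scipy.spatial.transform import Rotation as R
def ray(n,u,v):
    p=arm.camera_params(n); K=p["camera_matrix"]; q=p["orientation"]
    d=np.array([(u-K[0,2])/K[0,0],-(v-K[1,2])/K[1,1],-1])
    return p["xyz"],R.from_quat(np.r_[q[1:],q[0]]).apply(d)
def cast(n,u,v,z):
    o,d=ray(n,u,v); return o+d*(z-o[2])/d[2]
def tri(a,b):
    (o,d),(p,e)=ray("top",*a),ray("side",*b)
    s=np.linalg.lstsq(np.c_[d,-e],p-o,rcond=None)[0]
    return (o+d*s[0]+p+e*s[1])/2,np.linalg.norm(o+d*s[0]-p-e*s[1])
E
python3 - <<'E'
from h import *
Z=lambda x,y:(x/2.5+315,y/2.5+85)
S=lambda x,y:((x-400)/3.87+80,y/3.87+205)
a=cast("top",*Z(85,127),.165);b=cast("top",*Z(345,78),.165);d=b-a
print(a,b,"across yaw",np.arctan2(d[0],-d[1]))
for n in[((217,316),(354,286))]: # tan/slat foot line
    a=cast("top",*Z(108,336),.06);b=cast("top",*Z(335,291),.06);d=b-a;print("foot",a,b,np.arctan2(d[0],-d[1]))
print("tip top cast",cast("top",*Z(232,356),.09),"side cast",cast("side",*S(480,69),.104))
print("tri",tri(Z(232,354),S(480,69)))
print("root",cast("top",*Z(221,308),.088), "side",cast("side",*S(520,140),.09))
print("tin",cast("top",261,221,.054))
E
```

```text
[ 0.63939785 -0.18297482  0.165     ] [ 0.67943485 -0.38972911  0.165     ] across yaw 0.19127784483354487
foot [ 0.47336699 -0.22577392  0.06      ] [ 0.51438693 -0.42908332  0.06      ] 0.1990884573865354
tip top cast [ 0.45693972 -0.32423954  0.09      ] side cast [ 0.4623599  -0.32292218  0.104     ]
tri (array([ 0.45845972, -0.32322625,  0.09652002]), np.float64(0.0028337139406744752))
root [ 0.49814533 -0.31645613  0.088     ] side [ 0.50193879 -0.31518679  0.09      ]
tin [ 0.46878103 -0.00877627  0.054     ]
```

```bash
cat >> h.py <<'E'
np.set_printoptions(precision=4,suppress=True)
psi=.195; f=np.array([np.cos(psi),np.sin(psi),0]); w=np.array([np.sin(psi),-np.cos(psi),0]); up=np.array([0,0,1.])
G=np.array([.475,-.3205,.091]); AX=G+.143*f-.046*up
def rot(al): # tool tilted al from straight down towards the case
    z=f*np.sin(al)-up*np.cos(al); return R.from_matrix(np.c_[np.cross(w,z),w,z])
def on_arc(phi,r=.15):
    t=np.arctan2(46,143)+phi; return AX+r*(-np.cos(t)*f+np.sin(t)*up)
def plan(rows): # rows: (grasp point, tilt)
    s=arm.observe(); q=s["tcp_rot"]; R0=R.from_quat(np.r_[q[1:],q[0]])
    for g,al in rows:
        T=rot(al); p=g-.006*T.as_matrix()[:,2]
        print(((p-s["tool_pos"])/.5).round(3).tolist(),((T*R0.inv()).as_rotvec()/np.pi).round(3).tolist())
def st():
    s=arm.observe(); print(s["time_s"],s["tool_pos"],s["ft_force"],s["grip_width"],s["finger_force"],s["joint_pos"])
E
python3 -c "
from h import *
z=rot(.7).as_matrix()[:,2]
plan([(G-.1*z,.7),(G,.7)])"
```

```text
[0.545, 0.449, -0.167] [0.047, -0.218, -0.013]
[0.672, 0.474, -0.32] [0.047, -0.218, -0.013]
```

Request:
send_rows(
  grip=[-1,-1,-1,-1,-1,-1,-1,-1],
  linear=[
    [0.07,0.056,-0.02],
    [0.14,0.112,-0.04],
    [0.21,0.17,-0.06],
    [0.28,0.225,-0.08],
    [0.35,0.28,-0.1],
    [0.41,0.34,-0.12],
    [0.48,0.39,-0.14],
    [0.545,0.449,-0.167],
  ],
  delta_rot=[
    [0.006,-0.027,-0.002],
    [0.012,-0.055,-0.003],
    [0.018,-0.082,-0.005],
    [0.024,-0.109,-0.006],
    [0.03,-0.136,-0.008],
    [0.036,-0.164,-0.01],
    [0.042,-0.19,-0.012],
    [0.047,-0.218,-0.013],
  ],
  force=40,
)

```text
time_s: 0.77
tool_pos: [0.3875, -0.3523, 0.1811]
tcp_rot: [-0.031, 0.934, 0.091, 0.343]
ft_force: [1.0, -0.4, -0.2]
grip_width: 0.999
finger_force: 0.0
```

```bash
python3 -c "
from h import *
import cv2
st()
z=rot(.7).as_matrix()[:,2]
plan([(G-.1*z,.7),(G,.7)])
t=arm.read_camera('top')[80:290,300:500];s=arm.read_camera('side')[160:370,30:230]
cv2.imwrite('pics/pre.png',cv2.resize(cv2.hconcat([t,s]),None,fx=2,fy=2)[:,:,::-1])"
```

```text
0.7667 [ 0.3875 -0.3523  0.1811] [ 0.959  -0.3874 -0.1753] 0.9986627751812183 0.0 [-1.3667  0.0679  2.0622  0.7907  1.1447 -0.3805]
[0.041, 0.037, -0.018] [0.001, 0.002, 0.001]
[0.167, 0.062, -0.171] [0.001, 0.002, 0.001]
```

View pics/pre.png

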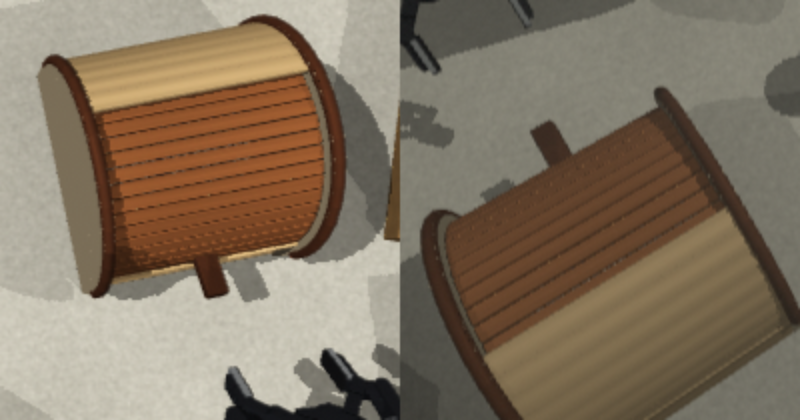

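The top crop shows both fingertips, at about (235,375) and (333,355), short of the pull tip at (215,295). The jaws sit slightly to its right and are still moving in line. Next I'll check the settled pose.

```bash
python3 -c "
from h import *
st()
z=rot(.7).as_matrix()[:,2]
plan([(G-.1*z,.7),(G,.7)])"
```

```text
0.8667 [ 0.3872 -0.3462  0.1769] [ 0.5922  0.2765 -1.0434] 0.9978788194249536 0.0 [-1.3641  0.0709  2.0695  0.7891  1.1466 -0.381 ]
[0.042, 0.025, -0.01] [-0.002, 0.001, -0.001]
[0.168, 0.05, -0.163] [-0.002, 0.001, -0.001]
```

Request:
send_rows(
  grip=[-1,-1,-1,-1,-1,-1,-1,-1],
  linear=[
    [0.042,0.025,-0.01],
    [0.042,0.025,-0.01],
    [0.07,0.031,-0.045],
    [0.1,0.037,-0.08],
    [0.13,0.043,-0.118],
    [0.15,0.047,-0.143],
    [0.15,0.047,-0.143],
    [0.15,0.047,-0.143],
  ],
  delta_rot=[
    [-0.002,0.001,-0.001],
    [-0.002,0.001,-0.001],
    [-0.002,0.001,-0.001],
    [-0.002,0.001,-0.001],
    [-0.002,0.001,-0.001],
    [-0.002,0.001,-0.001],
    [-0.002,0.001,-0.001],
    [-0.002,0.001,-0.001],
  ],
)

```text
time_s: 1.53
tool_pos: [0.4611, -0.3293, 0.1089]
tcp_rot: [-0.029, 0.936, 0.091, 0.34]
ft_force: [-1.1, 0.3, 0.7]
grip_width: 0.998
finger_force: 0.0
```

```bash
python3 -c "
from h import *
import cv2
t=arm.read_camera('top')[160:260,350:450];s=arm.read_camera('side')[190:290,60:160]
st()
plan([(G,.7)])
cv2.imwrite('pics/pre2.png',cv2.resize(cv2.hconcat([t,s]),None,fx=4,fy=4)[:,:,::-1])"
```

```text
1.6333 [ 0.4611 -0.3304  0.1102] [ 0.2337 -0.6484  0.4808] 0.9995503684374883 0.0 [-1.1838  0.2516  2.0351  0.906   0.9233 -0.4029]
[0.02, 0.018, -0.029] [0.003, -0.001, 0.001]
```

View pics/pre2.png

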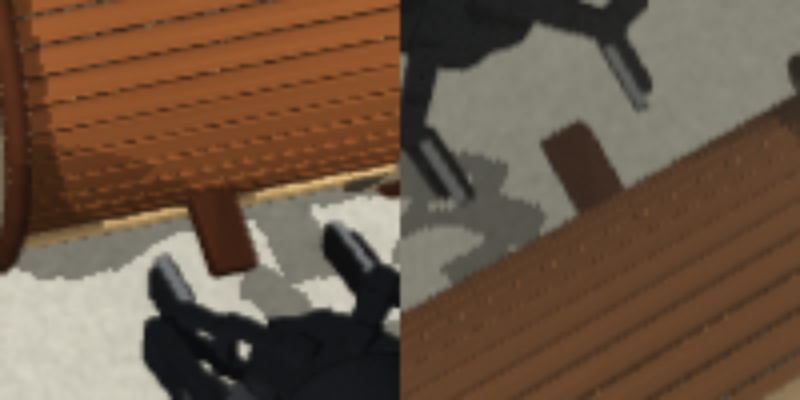

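Both fingers straddle the pull: top crop tips are at (165,260) and (335,235) with the pull tip at (235,270), roughly centred. I'll go the last 2 cm and close.

Request:
send_rows(
  grip=[-1,-1,-1,0.9,0.9,0.9,0.9,0.9],
  linear=[
    [0.01,0.008,-0.014],
    [0.019,0.014,-0.028],
    [0.019,0.014,-0.028],
    [0.019,0.014,-0.028],
    [0.019,0.014,-0.028],
    [0.019,0.014,-0.028],
    [0.019,0.014,-0.028],
    [0.019,0.014,-0.028],
  ],
  delta_rot=[
    [0,0,0],
    [0,0,0],
    [0,0,0],
    [0,0,0],
    [0,0,0],
    [0,0,0],
    [0,0,0],
    [0,0,0],
  ],
  force=30,
)

```text
time_s: 2.3
tool_pos: [0.4708, -0.3226, 0.0955]
tcp_rot: [-0.029, 0.936, 0.091, 0.34]
ft_force: [-7.6, 4.5, 6.8]
grip_width: 0.3
finger_force: 6.9
```

```bash
python3 -c "
from h import *
import cv2
t=arm.read_camera('top')[160:260,350:450];s=arm.read_camera('side')[190:290,60:160]
st()
plan([(on_arc(p),.7-.45*p) for p in np.arange(0,1.41,.1)])
cv2.imwrite('pics/g.png',cv2.resize(cv2.hconcat([t,s]),None,fx=4,fy=4)[:,:,::-1])"
```

```text
2.4 [ 0.4706 -0.3217  0.0955] [-6.5207  2.4834  5.7061] 0.2737082221104688 30.206380784511566 [-1.1568  0.2836  2.0368  0.9341  0.8899 -0.4207]
[0.002, 0.001, -0.0] [0.002, -0.001, 0.001]
[0.012, 0.003, 0.028] [-0.0, 0.013, 0.001]
[0.026, 0.006, 0.056] [-0.003, 0.027, 0.001]
[0.042, 0.009, 0.081] [-0.006, 0.042, 0.0]
[0.061, 0.013, 0.105] [-0.009, 0.056, 0.0]
[0.081, 0.017, 0.127] [-0.011, 0.07, 0.0]
[0.104, 0.021, 0.147] [-0.014, 0.084, 0.0]
[0.129, 0.026, 0.164] [-0.017, 0.098, 0.0]
[0.155, 0.031, 0.179] [-0.02, 0.112, 0.0]
[0.182, 0.037, 0.191] [-0.022, 0.126, 0.0]
[0.211, 0.042, 0.201] [-0.025, 0.14, 0.0]
[0.24, 0.048, 0.207] [-0.028, 0.154, 0.0]
[0.27, 0.054, 0.21] [-0.031, 0.168, 0.0]
[0.3, 0.06, 0.211] [-0.034, 0.182, -0.0]
[0.33, 0.066, 0.208] [-0.036, 0.196, -0.0]
```

View pics/g.png

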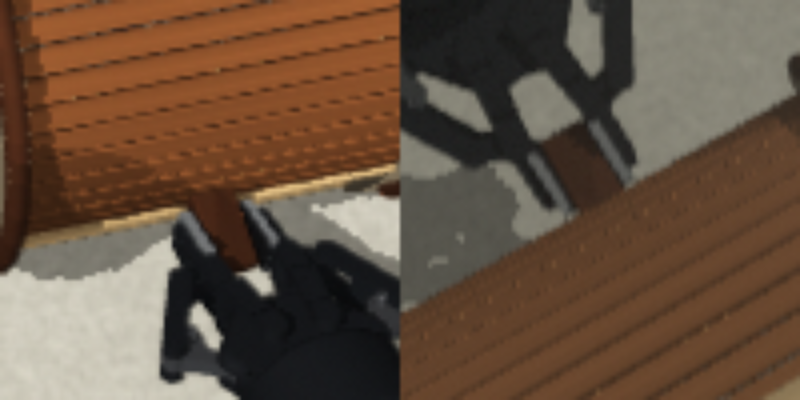

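Gripped: both pads are on the pull's sides in both crops, opening about 23 mm at 30 N. I'll start along the arc and check the force.

Request:
send_rows(
  grip=[0.9,0.9,0.9,0.9,0.9,0.9,0.9,0.9],
  linear=[
    [0.004,0.001,0.015],
    [0.01,0.003,0.029],
    [0.016,0.004,0.043],
    [0.024,0.006,0.057],
    [0.032,0.007,0.07],
    [0.041,0.009,0.082],
    [0.05,0.011,0.094],
    [0.06,0.013,0.106],
  ],
  delta_rot=[
    [0,0.006,0],
    [0,0.013,0],
    [-0.002,0.02,0],
    [-0.003,0.027,0],
    [-0.005,0.035,0],
    [-0.006,0.042,0],
    [-0.008,0.049,0],
    [-0.009,0.056,0],
  ],
  force=30,
)

```text
time_s: 3.07
tool_pos: [0.4998, -0.3158, 0.1477]
tcp_rot: [-0.023, 0.963, 0.093, 0.253]
ft_force: [-1.2, -2.5, -5.3]
grip_width: 0.278
finger_force: 32.9
```

```bash
python3 -c "
from h import *
st()
plan([(on_arc(p),.7-.45*p) for p in np.arange(.4,1.46,.05)])"
```

```text
3.0667 [ 0.4998 -0.3158  0.1477] [-1.2283 -2.5227 -5.2566] 0.27845291076922846 32.91199743747711 [-1.0043  0.1965  1.9187  0.6127  0.9195  0.0204]
[0.002, 0.001, 0.001] [0.001, -0.002, 0.001]
[0.012, 0.003, 0.012] [-0.0, 0.005, 0.001]
[0.023, 0.005, 0.023] [-0.002, 0.012, 0.001]
[0.034, 0.007, 0.033] [-0.003, 0.019, 0.001]
[0.046, 0.01, 0.043] [-0.004, 0.027, 0.001]
[0.058, 0.012, 0.052] [-0.006, 0.034, 0.001]
[0.07, 0.014, 0.06] [-0.007, 0.041, 0.001]
[0.083, 0.017, 0.068] [-0.009, 0.048, 0.001]
[0.096, 0.02, 0.075] [-0.01, 0.055, 0.001]
[0.11, 0.022, 0.081] [-0.011, 0.062, 0.001]
[0.124, 0.025, 0.087] [-0.013, 0.069, 0.001]
[0.138, 0.028, 0.092] [-0.014, 0.076, 0.001]
[0.153, 0.031, 0.096] [-0.016, 0.083, 0.001]
[0.167, 0.033, 0.1] [-0.017, 0.09, 0.001]
[0.182, 0.036, 0.103] [-0.018, 0.097, 0.001]
[0.197, 0.039, 0.105] [-0.02, 0.104, 0.001]
[0.212, 0.042, 0.106] [-0.021, 0.111, 0.001]
[0.227, 0.045, 0.107] [-0.022, 0.118, 0.001]
[0.242, 0.048, 0.106] [-0.024, 0.125, 0.001]
[0.256, 0.051, 0.105] [-0.025, 0.132, 0.001]
[0.271, 0.054, 0.104] [-0.027, 0.139, 0.001]
[0.286, 0.057, 0.101] [-0.028, 0.146, 0.001]
```

Request:
send_rows(
  grip=[0.9,0.9,0.9,0.9,0.9,0.9,0.9,0.9],
  linear=[
    [0.012,0.003,0.012],
    [0.023,0.005,0.023],
    [0.034,0.007,0.033],
    [0.046,0.01,0.043],
    [0.058,0.012,0.052],
    [0.07,0.014,0.06],
    [0.083,0.017,0.068],
    [0.096,0.02,0.075],
  ],
  delta_rot=[
    [0,0.005,0],
    [-0.002,0.012,0],
    [-0.003,0.019,0],
    [-0.004,0.027,0],
    [-0.006,0.034,0],
    [-0.007,0.041,0],
    [-0.009,0.048,0],
    [-0.01,0.055,0],
  ],
)

```text
time_s: 3.73
tool_pos: [0.548, -0.3062, 0.1848]
tcp_rot: [-0.016, 0.981, 0.095, 0.168]
ft_force: [0.9, -4.2, -7.6]
grip_width: 0.275
finger_force: 33.2
```

```bash
python3 -c "
from h import *
st()
plan([(on_arc(p),.7-.45*p) for p in np.arange(.85,1.46,.05)])"
```

```text
3.7333 [ 0.548  -0.3062  0.1848] [ 0.8869 -4.2366 -7.555 ] 0.2751494783515146 33.20694029331207 [-0.8362  0.2359  1.7312  0.3402  1.021   0.3856]
[0.014, 0.003, 0.007] [-0.001, 0.007, 0.001]
[0.028, 0.006, 0.013] [-0.003, 0.014, 0.001]
[0.042, 0.009, 0.018] [-0.004, 0.021, 0.001]
[0.056, 0.011, 0.022] [-0.005, 0.028, 0.001]
[0.071, 0.014, 0.026] [-0.007, 0.035, 0.001]
[0.086, 0.017, 0.028] [-0.008, 0.042, 0.001]
[0.1, 0.02, 0.03] [-0.009, 0.049, 0.001]
[0.115, 0.023, 0.032] [-0.011, 0.056, 0.001]
[0.13, 0.026, 0.032] [-0.012, 0.063, 0.001]
[0.145, 0.029, 0.032] [-0.014, 0.07, 0.001]
[0.16, 0.032, 0.031] [-0.015, 0.077, 0.001]
[0.175, 0.035, 0.029] [-0.016, 0.084, 0.001]
[0.19, 0.038, 0.027] [-0.018, 0.091, 0.001]
```

Request:
send_rows(
  grip=[0.9,0.9,0.9,0.9,0.9,0.9,0.9,0.9],
  linear=[
    [0.014,0.003,0.006],
    [0.028,0.005,0.011],
    [0.042,0.008,0.016],
    [0.056,0.01,0.02],
    [0.071,0.013,0.024],
    [0.086,0.016,0.026],
    [0.1,0.019,0.028],
    [0.115,0.022,0.03],
  ],
  delta_rot=[
    [-0.001,0.007,0],
    [-0.003,0.014,0],
    [-0.004,0.021,0],
    [-0.005,0.028,0],
    [-0.007,0.035,0],
    [-0.008,0.042,0],
    [-0.009,0.049,0],
    [-0.011,0.056,0],
  ],
)

```text
time_s: 4.4
tool_pos: [0.6051, -0.2948, 0.1996]
tcp_rot: [-0.008, 0.992, 0.096, 0.079]
ft_force: [-2.3, -2.1, -4.3]
grip_width: 0.276
finger_force: 34.4
```

```bash
python3 -c "
from h import *
st()
plan([(on_arc(p),.7-.45*p) for p in np.arange(1.2,1.46,.05)])"
```

```text
4.4 [ 0.6051 -0.2948  0.1996] [-2.2814 -2.1346 -4.2871] 0.2764308393140062 34.445106983184814 [-0.6836  0.3707  1.4964  0.1325  1.1764  0.6498]
[0.001, 0.0, 0.002] [-0.0, -0.001, 0.001]
[0.016, 0.003, 0.003] [-0.002, 0.007, 0.001]
[0.031, 0.006, 0.002] [-0.003, 0.014, 0.001]
[0.046, 0.009, 0.002] [-0.004, 0.021, 0.001]
[0.061, 0.012, -0.0] [-0.006, 0.028, 0.001]
[0.075, 0.015, -0.003] [-0.007, 0.035, 0.001]
```

Request:
send_rows(
  grip=[0.9,0.9,0.9,0.9,0.9,0.9,0.9,0.9],
  linear=[
    [0.015,0.003,0.001],
    [0.03,0.006,0.001],
    [0.046,0.009,0],
    [0.055,0.011,0],
    [0.061,0.012,-0.001],
    [0.068,0.013,-0.002],
    [0.068,0.013,-0.002],
    [0.068,0.013,-0.002],
  ],
  delta_rot=[
    [-0.002,0.007,0],
    [-0.003,0.014,0],
    [-0.004,0.021,0],
    [-0.005,0.025,0],
    [-0.006,0.028,0],
    [-0.007,0.031,0],
    [-0.007,0.031,0],
    [-0.007,0.031,0],
  ],
)

```text
time_s: 5.07
tool_pos: [0.6388, -0.2881, 0.1979]
tcp_rot: [-0.002, 0.995, 0.096, 0.03]
ft_force: [-4.5, -0.7, -7.8]
grip_width: 0.275
finger_force: 34.0
```

```bash
python3 -c "
from h import *
st()
plan([(on_arc(p),.7-.45*p) for p in (1.35,1.4,1.45)])"
```

```text
5.0667 [ 0.6388 -0.2881  0.1979] [-4.4924 -0.7036 -7.8321] 0.2753816297675453 34.01550114154816 [-0.6105  0.4733  1.3516  0.0441  1.2751  0.7557]
[-0.021, -0.004, 0.005] [0.002, -0.01, 0.001]
[-0.007, -0.001, 0.003] [0.001, -0.003, 0.001]
[0.008, 0.001, 0.001] [-0.0, 0.004, 0.001]
```

Request:
send_rows(
  grip=[0.9,0.9,0.9,0.9,0.9],
  linear=[
    [0.005,0.001,-0.001],
    [0.01,0.002,-0.002],
    [0.014,0.003,-0.003],
    [0.014,0.003,-0.003],
    [0.014,0.003,-0.003],
  ],
  delta_rot=[
    [0,0.002,0],
    [0,0.003,0],
    [0,0.004,0],
    [0,0.004,0],
    [0,0.004,0],
  ],
)

```text
time_s: 5.48
tool_pos: [0.6397, -0.2879, 0.1977]
tcp_rot: [-0.004, 0.995, 0.096, 0.017]
ft_force: [-37.2, 0.9, 10.1]
grip_width: 0.276
finger_force: 35.9
```

Stop reached: the force rose with no further motion. I'll ease off, release and lift away.

Request:
send_rows(
  grip=[0.9,0.9,-1,-1,-1,-1,-1,-1],
  linear=[
    [-0.006,-0.001,0.001],
    [-0.01,-0.002,0.001],
    [-0.01,-0.002,0.001],
    [-0.01,-0.002,0.001],
    [-0.01,-0.002,0.001],
    [-0.01,-0.002,0.001],
    [-0.01,-0.002,0.001],
    [-0.01,-0.002,0.001],
  ],
  delta_rot=[
    [0,0,0],
    [0,0,0],
    [0,0,0],
    [0,0,0],
    [0,0,0],
    [0,0,0],
    [0,0,0],
    [0,0,0],
  ],
)

```text
time_s: 6.15
tool_pos: [0.6427, -0.2879, 0.1992]
tcp_rot: [-0.002, 0.995, 0.096, 0.026]
ft_force: [-0.5, 0.2, -0.8]
grip_width: 1.0
finger_force: 0.0
```

Request:
send_rows(
  grip=[-1,-1,-1,-1,-1,-1,-1,-1],
  linear=[
    [0,0,0.03],
    [0,0,0.08],
    [0,0,0.14],
    [0,0,0.2],
    [0,0,0.25],
    [-0.06,0,0.26],
    [-0.12,0,0.26],
    [-0.18,0,0.26],
  ],
  delta_rot=[
    [0,0,0],
    [0,0,0],
    [0,0,0],
    [0,0,0],
    [0,0,0],
    [0,0,0],
    [0,0,0],
    [0,0,0],
  ],
)

```text
time_s: 6.82
tool_pos: [0.5519, -0.2879, 0.3297]
tcp_rot: [-0.001, 0.995, 0.097, 0.026]
ft_force: [0.5, 0.5, -0.5]
grip_width: 0.998
finger_force: 0.0
```

Request:
send_rows(
  grip=[-1,-1,-1,-1,-1,-1],
  linear=[
    [-0.08,-0.02,0],
    [-0.16,-0.04,0],
    [-0.22,-0.06,0],
    [-0.26,-0.08,0],
    [-0.26,-0.08,0],
    [-0.26,-0.08,0],
  ],
  delta_rot=[
    [0,0,0],
    [0,0,0],
    [0,0,0],
    [0,0,0],
    [0,0,0],
    [0,0,0],
  ],
)

```text
time_s: 7.32
tool_pos: [0.4219, -0.3285, 0.3294]
tcp_rot: [-0.001, 0.995, 0.095, 0.026]
ft_force: [-0.2, 0.2, -0.1]
grip_width: 1.001
finger_force: 0.0
```

```bash
python3 -c "
from h import *
import cv2
st()
t=arm.read_camera('top');s=arm.read_camera('side')
cv2.imwrite('pics/end.png',cv2.resize(cv2.hconcat([t,s]),(800,300))[:,:,::-1])
cv2.imwrite('pics/endt.png',t[:,:,::-1])"
```

```text
7.3167 [ 0.4219 -0.3285  0.3294] [-0.1589  0.2195 -0.0865] 1.0014735076264296 0.0 [-0.9094  0.0125  1.643   0.0458  1.4608  0.4665]
```

View pics/end.png

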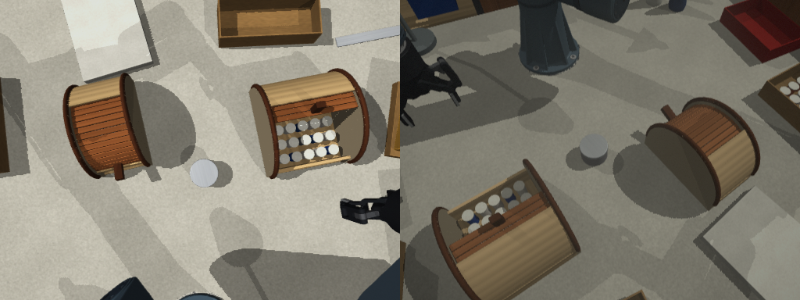

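The picture shows the wide case open, with its pull on top at about (319,107) and the spools visible. The narrow case is still shut, the tin is still at its original spot (204,173), and the arm is clear.

```bash
python3 -c "
from plant import arm
print(arm.sign_off())"
```

```text
the job is handed in; nothing more can be done
None
```

The wider case's shutter is open to its stop and stayed there after I let go; the narrower case is still shut, the tin was not moved, and the job was handed in at about 7.4 s.

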